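Roll the culture tube onto the exposure line and start the timer

ROBOT

A 6-joint arm with a two-finger parallel gripper is mounted at the origin on the work surface. World frame = base frame: x ahead of the robot, y to its left, z up, the work surface at z = 0. Lengths are in m, angles in rad, forces in N, time in s.
With the tool pointing down it reaches from about 0.425 to 0.925 m from the base axis. Payload 12.5 kg.
Tool frame: the origin (TCP) lies at the very end of the fingers, on their centre line; the grasp point (between the pads) lies 19 mm behind it; x points along the fingers, z is the direction in which the jaws open and shut, and the axes are right-handed (so a half turn about x gives the same grasp; the last joint's range is limited). The gripper opens to 85 mm and grips with 20 to 120 N. Pads are 22 mm wide; open, the fingers measure 114 mm over their backs; the gripper's body (76 mm by 85 mm) begins 54 mm behind the grasp point. The pads swing forward as they close: fully open they stand 13 mm farther back than shut.
Start: joints at [1.054, 0.491, 1.559, -0, 1.092, -0.106], TCP at [0.25, 0.573, 0.231] pointing down, gripper open.
Joint ranges: [-3.1, 3.1], [-0.84, 2.19], [0.05, 2.79], [-1.13, 4.28], [0.06, 2.93], [-2.69, 2.69]. Speed limits (rad/s): [2.22, 2.22, 2.79, 3.14, 3.14, 3.14].

INTERFACE

Orientations are given as a rotation vector (axis times angle).
In Python, from plant import robot, cams, job gives the robot as it stands. The module is installed in compiled form; this text tells all that it offers.
- The arm moves only by the tool jog_arm, never from a script. Its argument "motion" is a list of rows, each an object of numbers: "x", "y", "z": the shift along the tool's x, y, z in mm; "wx", "wy", "wz": the turn, a rotation vector about the tool's x, y, z in rad. In form: [{"x": .., "y": .., "z": .., "wx": .., "wy": .., "wz": ..}, ...]. A call has 1 to 12 rows; each row is the pose to reach, as a shift and turn from the pose measured when the call began, along the tool's axes at that moment; what a row does not reach only later rows make up. A row lasts 1/8 s, in which the tool goes at most 62.5 mm and 10.7 degrees, less where a joint would pass 70% of its speed; a pose out of reach is approached as far as the arm can. A call with a gripper value outside its range is refused whole. "fingers" is the finger opening in mm, from 0 to 85.4, set as the call begins (left out, the last holds). The fingers move at their own pace and stop on an object; "squeeze" is the grip in N (left out, the last holds). Time passes only in rows, so rows that repeat a pose let the fingers close. It gives the time, the measured TCP pose, the force and the opening at its end, in the units of the state.
- robot.get_obs(): the state, without advancing time (a new reading comes with each control period).
- cams.camera(name): name is "side" or "top"; returns (picture, depth): 480x640x3 uint8, red, green, blue; 480x640 float32, m along the optical axis (not along the pixel's ray), 0 where there is no reading.
- cams.camera_info(name): a dict with "fov_y" (degrees; the focal length in pixels is half the picture's height over the tangent of half this angle, whatever the lens; pixels are square), "cx", "cy" (the principal point, pixels), "eye" and "attitude" of the camera in the world. Camera axes: x right, y up, looking along -z (the intrinsics and any distortion apply to the point x, -y, -z); pixel columns grow to the right and rows downward; lengths in m; the calibration is good to about 2 mm. A picture is of the moment at which its call begins. camera_info takes no time and is no camera call.
- job.job_done(): hands the job in, once; it reports no verdict.
The state is a dict: "time_s": time; "q": joint angles; "dq": joint speeds; "tau": joint torques, N m; "tcp_pos": TCP position; "tcp_rot": TCP orientation; "force": force on the tool from outside, world axes, zero at the start; "torque": the same for the moment, N m; "width": finger opening in m.
Only numpy, scipy, OpenCV 4.12 (cv2) and the standard library are available. Lean on these libraries where they do the work, as an engineer would, in place of code of your own. Each camera call takes 0.05 s, during which the arm holds its last target.

TASK

Push the top of the green culture tube sideways with the fingertips so that it rolls over along the light board and comes to rest lying on the black line, its middle over the line and parallel to it. Then press the red start button on the blue timer console all the way down and let it come up again. Do not lift the tube or let it off the board, and leave the amber tube and all the other glassware where they are.

Things in the scene. Friction and masses are not known exactly. Their poses are not given: they have to be found in the camera images.
- green_tube: green glass tube with white cap, lying on the board: a cylinder 36 mm across (cap too), 125 mm long, 110 g. Origin at its centre, 18 mm above the board; x along the tube to the cap; y, z turn as it rolls. Starts 78-115 mm to either side of the line, within 5 degrees of parallel. Friction 0.45: pushed from behind at or just above mid-height it rolls straight; let go slowly it stops within a few mm
- amber_tube: amber glass tube with a black cap, same size, lying on the other side of the line; must stay where it is. Origin at its centre, x axis along the tube
- line (a point): middle of the black line on the light board, at the board's top face. The line runs along x, 170 mm long, 6 mm wide; y lies across it, level; z up. The board is a fixed blue-edged white slab, 200 mm along the line by 360 mm across it, centred here; its top is 12 mm above the table
- start (a joint): travel of the red start button, m: 0 up, 0.006 fully down; a spring returns it, fully down takes about 5 N
- start_top (a point): centre of the top face of the red start button (30 mm across), 72 mm above the table when up; it is pressed straight down. It stands on a fixed blue console 140 by 110 mm, 50 mm high; the black dial on the console is only for show
- flask_a: larger conical flask, green glass, foil top, 92 mm across, 174 mm tall; origin under its centre; a bystander
- flask_b: smaller conical flask, green glass, foil top, 80 mm across, 150 mm tall; origin under its centre; a bystander
- bottle: clear bottle with blue cap, 64 mm across, 130 mm tall; origin under its centre; a bystander
- beaker: glass beaker, 72 mm across, 90 mm tall; origin under its centre; a bystander
- jar: amber jar, 56 mm across, 60 mm tall; origin under its centre; a bystander
- stopper: black rubber stopper, 38 mm across, 32 mm tall; origin under its centre; a bystander
There are look-alikes about, which are no part of the job. Of the things shaped like the part that bears start, the blue one is meant.

How it is judged:
On the way, in this order (a step that is already met when the one before it is completed fails the run):
1. the green tube rolls (turns over by more than about 125 degrees) rather than sliding (angle between green_tube's own z axis and vertical above 2.2 rad), for 0.02 s.
2. the green tube lies at rest on the line (y of green_tube in the frame of line between -0.008 and 0.008 m and x of green_tube in the frame of line between -0.045 and 0.045 m and angle between the x axis of green_tube and the x axis of line, either way round below 0.17 rad and linear speed of green_tube below 0.01 m/s and z of green_tube in the frame of line between 0.014 and 0.022 m), for 0.2 s.
3. the start button is pressed fully down, with the tube on the line (y of green_tube in the frame of line between -0.008 and 0.008 m and x of green_tube in the frame of line between -0.045 and 0.045 m and angle between the x axis of green_tube and the x axis of line, either way round below 0.17 rad and value of joint start above 0.005 m), for 0.05 s.
At the end, for the whole second after the job is handed in: The green tube lies at rest on the board with its middle within 8 mm of the line's centre across it and 45 mm along it, parallel to the line within about 10 degrees, and the start button is up again (all of step 2 and value of joint start below 0.0015 m); the robot touches nothing.
It fails at once if the green tube is lifted more than 10 mm (z of green_tube in the frame of line above 0.028 m).
It fails at once if the green tube falls off the board (z of green_tube in the frame of line below 0.01 m).
It fails at once if the start button is pressed while the green tube is not on the line (value of joint start above 0.004 m and not (y of green_tube in the frame of line between -0.008 and 0.008 m and x of green_tube in the frame of line between -0.045 and 0.045 m and angle between the x axis of green_tube and the x axis of line, either way round below 0.17 rad)).
It fails at once if the amber tube is moved more than 15 mm (distance of amber_tube from where it was at the start of the episode above 0.015 m).
It fails at once if other glassware is moved more than 30 mm (distance of any of flask_a, flask_b, bottle, beaker, jar, stopper from where it was at the start of the episode above 0.03 m).
It also fails if it takes over 48 s, if anything falls off the work surface, if the arm or the gripper's body presses on something with over 40 N, if the wrist force passes 120 N, or if a joint passes its speed limit or range.

## Working session

There is one attempt and no reset: what is moved stays moved. The work goes in short steps, Python scripts to look and compute and a tool call to move; the robot and the scene stay as the last step left them, time stands still between calls to the robot, and variables do not carry over. Pictures are saved under pics/ and viewed, and the job is handed in when it is done.

Besides the shell and the picture viewer there is one more tool, called after "Request:" as name(argument=value, ...), one argument or row to a line, values as JSON. jog_arm: Moves the arm, as the interface text tells. Its arguments: {"type":"object","properties":{"motion":{"type":"array","items":{"type":"object","properties":{"x":{"type":"number"},"y":{"type":"number"},"z":{"type":"number"},"wx":{"type":"number"},"wy":{"type":"number"},"wz":{"type":"number"}}}},"fingers":{"type":"number"},"squeeze":{"type":"number"}},"required":["motion"]}

```bash
mkdir -p pics; python3 - <<'E'
from plant import robot,cams,job
import cv2,numpy as np
for n in ("top","side"):
    p,d=cams.camera(n); cv2.imwrite(f"pics/{n}0.png",p[:,:,::-1]); np.savez(f"{n}0.npz",p=p,d=d)
    print(n,cams.camera_info(n))
o=robot.get_obs(); print({k:np.round(v,4) for k,v in o.items()})
E
```

```text
top {'fov_y': 42.36960218600741, 'cx': 321.86962001647964, 'cy': 245.29787441698255, 'eye': array([0.4234394 , 0.08585091, 2.12643299]), 'attitude': array([ 0.05416421, -0.06178574, -1.57709565])}
side {'fov_y': 45.85850677794862, 'cx': 319.7677416634644, 'cy': 237.40397732883048, 'eye': array([ 0.23269622, -0.9127974 ,  1.20804968]), 'attitude': array([ 0.72752312, -0.13178431, -0.30260461])}
{'time_s': np.float64(0.1), 'q': array([ 1.0544,  0.4915,  1.5594,  0.    ,  1.0917, -0.1056]), 'dq': array([ 0.0014, -0.0015, -0.0011, -0.0013, -0.0004, -0.0003]), 'tau': array([ 3.20000e-03, -6.19445e+01, -2.62032e+01, -1.00000e-04,
        2.90000e-03, -0.00000e+00]), 'tcp_pos': array([0.2495, 0.5728, 0.2308]), 'tcp_rot': array([-0.902 ,  1.3769,  0.9012]), 'force': array([ 0.1456, -0.0423, -0.3107]), 'torque': array([-0.025 , -0.0703, -0.0278]), 'width': np.float64(0.0851)}
```

View pics/top0.png

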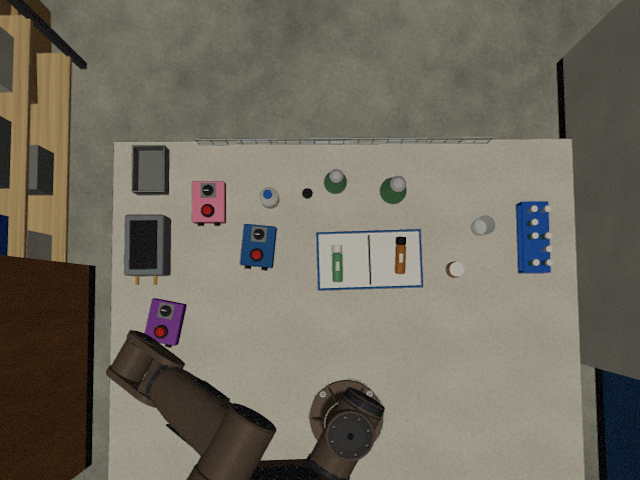

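View pics/side0.png

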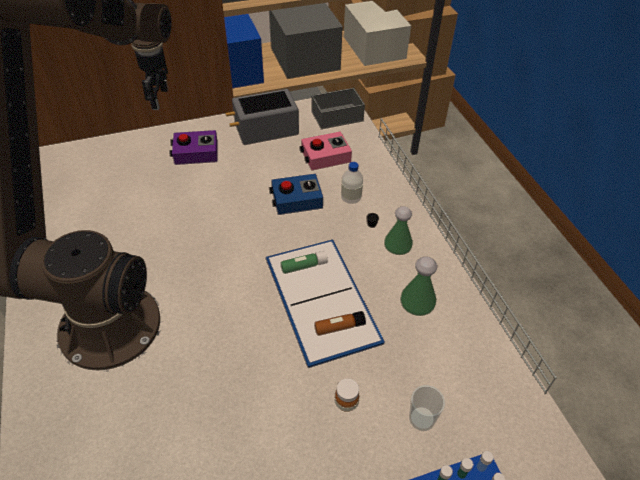

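The top view shows the green tube at about (337,263), the line at (370,259), the amber tube at (401,255), and the red button of the blue console at (257,255). Image up is +x and image left is +y. Next I measure them.

```bash
cat > h.py <<'E'
import numpy as np,cv2
from scipy.spatial.transform import Rotation as R
from plant import robot,cams,job
def ray(n,u,v):
    c=cams.camera_info(n); f=240/np.tan(np.radians(c['fov_y']/2))
    d=np.stack([(np.asarray(u,float)-c['cx'])/f,-(np.asarray(v,float)-c['cy'])/f,-np.ones(np.shape(u))],-1)
    return c['eye'],R.from_rotvec(c['attitude']).apply(d.reshape(-1,3)).reshape(d.shape)
def plane(n,u,v,z):
    e,d=ray(n,u,v); return e+d*((z-e[2])/d[...,2])[...,None]
def dep(n,u,v,D):
    e,d=ray(n,u,v); return e+d*D[...,None]
def comps(p,d,n,box,mask,z,name,minarea=15):
    k,l,s,c=cv2.connectedComponentsWithStats(mask.astype(np.uint8))
    for i in range(1,k):
        if s[i,4]<minarea: continue
        x,y=c[i]
        if not(box[0]<x<box[2] and box[1]<y<box[3]): continue
        v,u=np.nonzero(l==i)
        P=plane(n,u,v,z); Q=dep(n,u,v,d[v,u]); ok=d[v,u]>0
        m=P[:,:2].mean(0); w,V=np.linalg.eigh(np.cov((P[:,:2]-m).T)); 
        a=V[:,1]; t=(P[:,:2]-m)@a; b=(P[:,:2]-m)@V[:,0]
        print(n,name,'px',c[i].round(1),s[i,4],'xy@z',m.round(4),'ang',round(np.degrees(np.arctan2(a[1],a[0])),1),'ext',np.ptp(t).round(4),np.ptp(b).round(4),'depth xyz',np.median(Q[ok],0).round(4))
E
cat > m.py <<'E'
from h import *
import sys
def run(n,p,d):
    h=cv2.cvtColor(p,cv2.COLOR_RGB2HSV); H,S,V=[h[...,i].astype(int) for i in range(3)]
    box=(225,200,430,300) if n=="top" else (250,150,400,370)
    comps(p,d,n,box,(H>45)&(H<85)&(S>80),.03,'green')
    comps(p,d,n,box,(H>5)&(H<25)&(S>120),.03,'amber')
    comps(p,d,n,box,((H<6)|(H>174))&(S>150)&(V>80),.072,'red')
    comps(p,d,n,box,(V<60),.012,'dark')
    comps(p,d,n,box,(H>100)&(H<125)&(S>120),.012,'blue')
if __name__=="__main__":
    for n in ("top","side"):
        z=np.load(n+"0.npz"); run(n,z['p'],z['d'])
        cv2.imwrite(f"pics/{n}zoom.png",cv2.resize(z['p'][200:300,225:430] if n=="top" else z['p'][160:370,250:400],None,fx=3.5 if n=="top" else 2.8,fy=3.5 if n=="top" else 2.8,interpolation=cv2.INTER_CUBIC)[:,:,::-1])
E
python3 m.py
```

```text
top green px [337. 267.] 199 xy@z [0.5044 0.0245] ang 179.6 ext 0.0915 0.0273 depth xyz [0.5004 0.025  0.0451]
top amber px [400.  258.1] 220 xy@z [ 0.5328 -0.1895] ang 178.1 ext 0.0958 0.0308 depth xyz [ 0.5308 -0.1866  0.0444]
top red px [255.9 254.2] 65 xy@z [0.5471 0.2947] ang 53.0 ext 0.0293 0.0272 depth xyz [0.5474 0.2944 0.07  ]
top dark px [258.6 233.8] 82 xy@z [0.6206 0.2916] ang 174.7 ext 0.0351 0.0323 depth xyz [0.6158 0.2868 0.0541]
top dark px [400.6 240.5] 77 xy@z [ 0.5944 -0.1948] ang 94.7 ext 0.0328 0.0261 depth xyz [ 0.5924 -0.1899  0.0442]
top dark px [256.5 255.1] 71 xy@z [0.5477 0.2988] ang -171.1 ext 0.0456 0.0426 depth xyz [0.5418 0.2926 0.0613]
top dark px [247.2 266.2] 15 xy@z [0.5098 0.3304] ang 80.7 ext 0.018 0.0078 depth xyz [0.5095 0.3282 0.0371]
top dark px [264.2 267.9] 16 xy@z [0.5035 0.2725] ang 95.2 ext 0.0176 0.0081 depth xyz [0.5024 0.2707 0.04  ]
top blue px [258.1 247.1] 941 xy@z [0.5752 0.2933] ang 171.6 ext 0.1443 0.1154 depth xyz [0.5726 0.2867 0.05  ]
top blue px [361.1 261. ] 338 xy@z [ 0.5251 -0.0586] ang 87.7 ext 0.364 0.2168 depth xyz [ 0.
[... 1592 characters left out ...]
2009  0.0437]
side dark px [357.5 351. ] 60 xy@z [ 0.5618 -0.268 ] ang -178.6 ext 0.1384 0.003 depth xyz [ 0.5663 -0.2652  0.0066]
side dark px [318.4 363.2] 25 xy@z [ 0.4615 -0.2704] ang -178.9 ext 0.0501 0.0029 depth xyz [ 0.4639 -0.2675  0.007 ]
side blue px [353.1 166. ] 67 xy@z [0.7922 0.3713] ang 67.9 ext 0.0403 0.0259 depth xyz [0.7386 0.2465 0.1277]
side blue px [296.1 195.7] 1183 xy@z [0.5778 0.2954] ang 88.7 ext 0.1586 0.1518 depth xyz [0.5713 0.2505 0.0461]
side blue px [341.7 259.1] 43 xy@z [0.624  0.0162] ang 91.5 ext 0.1526 0.004 depth xyz [0.6248 0.0162 0.0109]
side blue px [323.7 332.4] 542 xy@z [ 0.5004 -0.1894] ang 118.7 ext 0.4022 0.2501 depth xyz [ 0.4664 -0.25    0.0105]
```

View pics/topzoom.png

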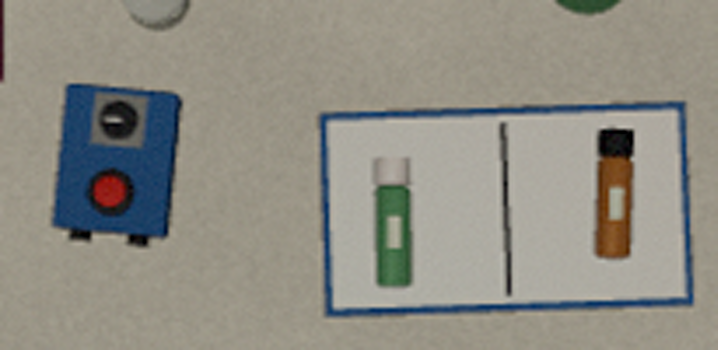

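View pics/sidezoom.png

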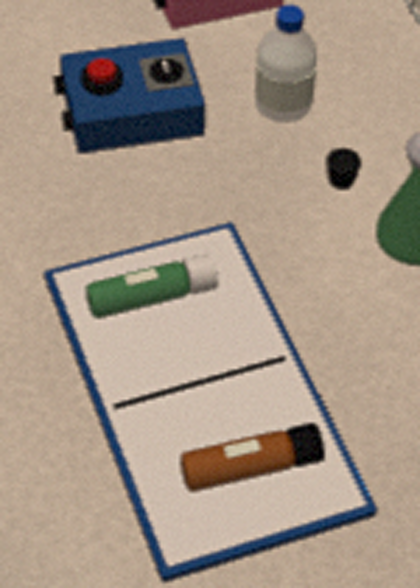

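```bash
cat > t.py <<'E'
from h import *
def line(p):
    g=p.astype(float).mean(2); us=[];vs=[]
    for v in range(238,283):
        r=g[v,362:379]; b=np.median(r); w=np.clip(b-r-25,0,None)
        if w.sum()>15: us.append((w*np.arange(362,379)).sum()/w.sum()); vs.append(v)
    P=plane("top",np.array(us),np.array(vs),.012)
    k=np.polyfit(P[:,0],P[:,1],1); x=(P[0,0]+P[-1,0])/2
    return np.array([x,np.polyval(k,x)]),np.arctan(k[0]),np.ptp(P[:,0]),np.std(P[:,1]-np.polyval(k,P[:,0]))
def green(p,lo=328,hi=392):
    h=cv2.cvtColor(p,cv2.COLOR_RGB2HSV); H,S=h[...,0].astype(int),h[...,1]
    m=np.zeros(H.shape,bool); m[235:292,lo:hi]=((H>45)&(H<85)&(S>60))[235:292,lo:hi]
    g=p[...,1].astype(float); L=[];Rr=[];vs=[]
    for v in range(235,292):
        c=np.nonzero(m[v])[0]
        if len(c)>=6: L.append(c.min()-.5);Rr.append(c.max()+.5);vs.append(v)
    vs=np.array(vs,float); A=plane("top",np.array(L),vs,.03);B=plane("top",np.array(Rr),vs,.03)
    M=(A+B)/2; k=np.polyfit(M[:,0],M[:,1],1)
    return M[:,0].min(),M[:,0].max(),k,np.median(A[:,1]-B[:,1])
if __name__=="__main__":
    p=np.load("top0.npz")['p']
    print(line(p)); print(green(p))
    c=green(p); print("y at .52",np.polyval(c[2],.52))
E
python3 t.py
```

```text
(array([ 0.52829921, -0.08632735]), np.float64(0.024168024716893836), np.float64(0.15061562326733174), np.float64(0.0003178383816388868))
(np.float64(0.4602887819601408), np.float64(0.5517520458719691), array([-0.00514881,  0.02710119]), np.float64(0.030461962390989146))
y at .52 0.024423803545755157
```

```bash
cat > g.py <<'E'
from h import *
def axes(a,s=1):
    x=np.array([0,0,-1.]); z=s*np.array([np.cos(a),np.sin(a),0]); return np.stack([x,np.cross(z,x),z],1)
def go(pos,Rt=None):
    o=robot.get_obs(); R0=R.from_rotvec(o['tcp_rot']); 
    print('t',o['time_s'].round(2),'pos',o['tcp_pos'].round(4),'F',o['force'].round(2),'w',o['width'].round(4))
    print('shift mm',(R0.inv().apply(np.array(pos)-o['tcp_pos'])*1000).round(1), 'turn',None if Rt is None else (R0.inv()*R.from_matrix(Rt)).as_rotvec().round(4))
E
python3 - <<'E'
from g import *
print(R.from_rotvec(robot.get_obs()['tcp_rot']).as_matrix().round(3))
for s in (1,-1): go([.521,.088,.20],axes(.024,s))
E
```

```text
[[-0.001 -0.917  0.399]
 [-0.001  0.399  0.917]
 [-1.     0.    -0.001]]Traceback (most recent call last):
  File "<stdin>", line 3, in <module>
  File "g.py", line 6, in go
    print('t',o['time_s'].round(2),'pos',o['tcp_pos'].round(4),'F',o['force'].round(2),'w',o['width'].round(4))
              ^^^^^^^^^^^^^^^^^
AttributeError: 'float' object has no attribute 'round'
```

```bash
sed -i "s/o\['time_s'\].round(2)/round(float(o['time_s']),2)/; s/o\['width'\].round(4)/round(float(o['width']),4)/" g.py
python3 - <<'E'
from g import *
for s in (1,-1): go([.521,.088,.20],axes(.024,s))
E
```

```text
t 0.1 pos [0.2495 0.5728 0.2308] F [ 0.15 -0.04 -0.31] w 0.0851
shift mm [  31.1 -442.6 -336. ] turn [ 1.136e+00 -1.000e-03  5.000e-04]
t 0.1 pos [0.2495 0.5728 0.2308] F [ 0.15 -0.04 -0.31] w 0.0851
shift mm [  31.1 -442.6 -336. ] turn [-2.0056e+00 -5.0000e-04 -1.1000e-03]
```

Request:
jog_arm(
  motion=[
    {"x": 0, "y": -30, "z": -22, "wx": 0.08},
    {"x": 0, "y": -70, "z": -54, "wx": 0.18},
    {"x": 0, "y": -115, "z": -88, "wx": 0.3},
    {"x": 0, "y": -160, "z": -122, "wx": 0.41},
    {"x": 0, "y": -205, "z": -156, "wx": 0.53},
    {"x": 0, "y": -250, "z": -190, "wx": 0.64},
    {"x": 5, "y": -295, "z": -224, "wx": 0.76},
    {"x": 10, "y": -340, "z": -258, "wx": 0.87},
    {"x": 20, "y": -385, "z": -292, "wx": 0.99},
    {"x": 25, "y": -420, "z": -319, "wx": 1.08},
    {"x": 31, "y": -442, "z": -336, "wx": 1.136},
    {"x": 31, "y": -442, "z": -336, "wx": 1.136},
  ],
  fingers=85,
)

```text
invalid input
```

```bash
python3 - <<'E'
from g import *
go([.522,.086,.019],axes(.024))
E
```

```text
t 0.1 pos [0.2495 0.5728 0.2308] F [ 0.15 -0.04 -0.31] w 0.0851
shift mm [ 212.1 -444.3 -337.3] turn [ 1.136e+00 -1.000e-03  5.000e-04]
```

Request:
jog_arm(
  motion=[
    {"x": 0, "y": -30, "z": -22, "wx": 0.08, "wy": 0, "wz": 0},
    {"x": 0, "y": -70, "z": -54, "wx": 0.18, "wy": 0, "wz": 0},
    {"x": 0, "y": -115, "z": -88, "wx": 0.3, "wy": 0, "wz": 0},
    {"x": 0, "y": -160, "z": -122, "wx": 0.41, "wy": 0, "wz": 0},
    {"x": 0, "y": -205, "z": -156, "wx": 0.53, "wy": 0, "wz": 0},
    {"x": 0, "y": -250, "z": -190, "wx": 0.64, "wy": 0, "wz": 0},
    {"x": 5, "y": -295, "z": -224, "wx": 0.76, "wy": 0, "wz": 0},
    {"x": 10, "y": -340, "z": -258, "wx": 0.87, "wy": 0, "wz": 0},
    {"x": 20, "y": -385, "z": -292, "wx": 0.99, "wy": 0, "wz": 0},
    {"x": 25, "y": -420, "z": -319, "wx": 1.08, "wy": 0, "wz": 0},
    {"x": 31, "y": -442, "z": -336, "wx": 1.136, "wy": 0, "wz": 0},
    {"x": 31, "y": -442, "z": -336, "wx": 1.136, "wy": 0, "wz": 0},
  ],
)

```text
time_s: 1.6
tcp_pos: [0.5208, 0.0868, 0.1993]
tcp_rot: [-0.018, 1.573, 0.016]
force: [0.3, 1.2, -0.5]
width: 0.0853
```

```bash
python3 - <<'E'
from g import *
go([.522,.086,.019],axes(.024))
E
```

```text
t 1.6 pos [0.5208 0.0868 0.1993] F [ 0.27  1.18 -0.51] w 0.0853
shift mm [180.3  -0.7   1.5] turn [-0.0026 -0.0018  0.0009]
```

Request:
jog_arm(
  motion=[
    {"x": 40, "y": -1, "z": 1, "wx": 0, "wy": 0, "wz": 0},
    {"x": 90, "y": -1, "z": 1, "wx": 0, "wy": 0, "wz": 0},
    {"x": 130, "y": -1, "z": 1, "wx": 0, "wy": 0, "wz": 0},
    {"x": 160, "y": -1, "z": 1, "wx": 0, "wy": 0, "wz": 0},
    {"x": 175, "y": -1, "z": 1, "wx": 0, "wy": 0, "wz": 0},
    {"x": 179, "y": -1, "z": 1, "wx": 0, "wy": 0, "wz": 0},
    {"x": 179, "y": -1, "z": 1, "wx": 0, "wy": 0, "wz": 0},
  ],
)

```text
time_s: 2.48
tcp_pos: [0.5219, 0.0859, 0.021]
tcp_rot: [-0.018, 1.572, 0.016]
force: [0.5, -0.2, 0.5]
width: 0.0854
```

```bash
python3 - <<'E'
from g import *
p,d=cams.camera("side"); np.savez("side1.npz",p=p,d=d)
cv2.imwrite("pics/side1.png",cv2.resize(p[130:330,220:420],None,fx=3,fy=3,interpolation=cv2.INTER_CUBIC)[:,:,::-1])
go([.522,.05,.02],axes(.024))
E
```

```text
t 2.52 pos [0.522  0.0859 0.0213] F [0.19 0.67 0.25] w 0.0856
shift mm [  1.3 -35.9  -0.7] turn [-0.0024 -0.0004  0.0009]
```

View pics/side1.png

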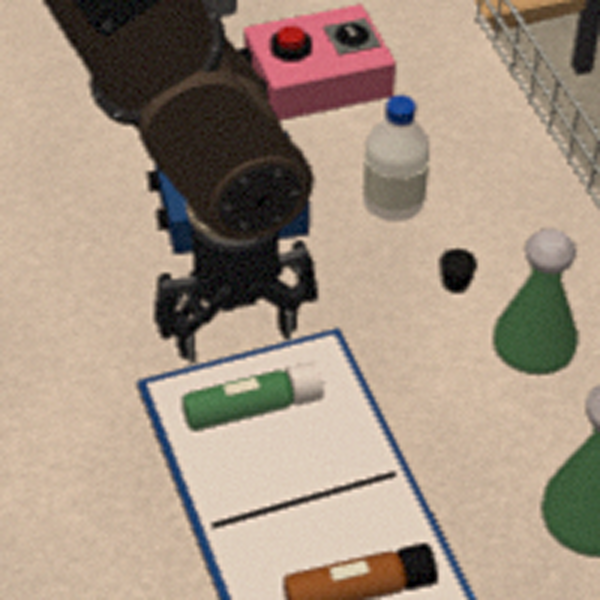

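The open fingers stand behind the tube, with their tips at about (283,248) and (316,241). I check the height of the tips.

```bash
python3 - <<'E'
from g import *
for u,v in ((283.3,248.3),(316,241)):
    e,d=ray("side",u,v)
    for y in (.075,.086): print(y,(e+d*((y-e[1])/d[1])).round(4))
D=np.load("side1.npz")['d']
for v in (244,246,248): 
  u=np.arange(280,288); print(dep("side",u,np.full(8,v),D[v,u]).round(3)[:,1:].tolist())
E
```

```text
0.075 [0.4752 0.075  0.0441]
0.086 [0.4779 0.086  0.0311]
0.075 [0.5688 0.075  0.0419]
0.086 [0.5726 0.086  0.029 ]
[[0.073, 0.067], [0.078, 0.061], [0.073, 0.066], [0.073, 0.064], [0.075, 0.061], [0.126, 0.0], [0.126, -0.0], [0.124, 0.001]]
[[0.079, 0.052], [0.081, 0.049], [0.074, 0.056], [0.076, 0.053], [0.074, 0.054], [0.125, -0.006], [0.119, -0.001], [0.122, -0.005]]
[[0.08, 0.043], [0.08, 0.042], [0.077, 0.045], [0.074, 0.047], [0.074, 0.046], [0.111, 0.002], [0.111, 0.001], [0.114, -0.004]]
```

Request:
jog_arm(
  motion=[
    {"x": 6, "y": -6, "z": 0, "wx": 0, "wy": 0, "wz": 0},
    {"x": 10, "y": -15, "z": 0, "wx": 0, "wy": 0, "wz": 0},
    {"x": 10, "y": -23, "z": 0, "wx": 0, "wy": 0, "wz": 0},
    {"x": 10, "y": -28, "z": 0, "wx": 0, "wy": 0, "wz": 0},
    {"x": 10, "y": -32, "z": 0, "wx": 0, "wy": 0, "wz": 0},
    {"x": 10, "y": -36, "z": 0, "wx": 0, "wy": 0, "wz": 0},
    {"x": 10, "y": -41, "z": 0, "wx": 0, "wy": 0, "wz": 0},
    {"x": 10, "y": -46, "z": 0, "wx": 0, "wy": 0, "wz": 0},
    {"x": 10, "y": -51, "z": 0, "wx": 0, "wy": 0, "wz": 0},
    {"x": 10, "y": -55, "z": 0, "wx": 0, "wy": 0, "wz": 0},
    {"x": 10, "y": -58, "z": 0, "wx": 0, "wy": 0, "wz": 0},
    {"x": 10, "y": -60, "z": 0, "wx": 0, "wy": 0, "wz": 0},
  ],
)

```text
time_s: 4.03
tcp_pos: [0.5233, 0.0257, 0.0113]
tcp_rot: [-0.018, 1.571, 0.016]
force: [0.0, -0.6, -0.6]
width: 0.0855
```

```bash
python3 - <<'E'
from g import *
for n in ("side","top"):
    p,d=cams.camera(n); np.savez(n+"2.npz",p=p,d=d)
    q=p[130:330,220:420] if n=="side" else p[190:310,240:430]
    cv2.imwrite(f"pics/{n}2.png",cv2.resize(q,None,fx=3,fy=3,interpolation=cv2.INTER_CUBIC)[:,:,::-1])
go([.522,-.0575,.011],axes(.024))
E
```

```text
t 4.12 pos [0.5232 0.0257 0.0113] F [-0.77  1.17 -0.61] w 0.0857
shift mm [  0.4 -83.2  -3. ] turn [-0.0025 -0.0004  0.0009]
```

View pics/side2.png

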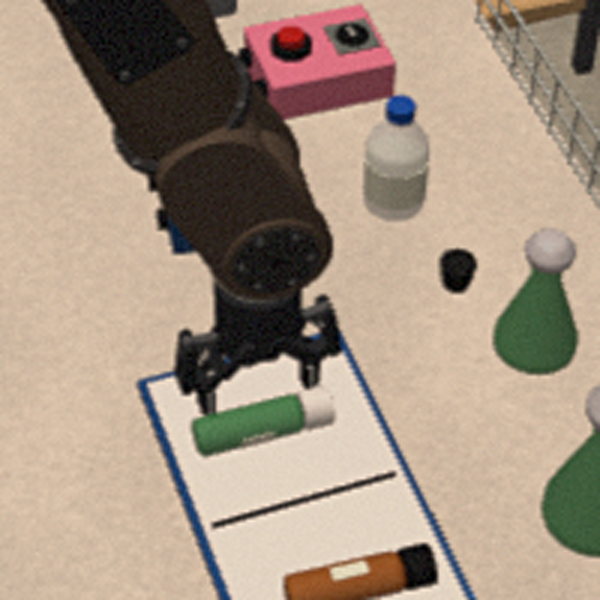

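View pics/top2.png

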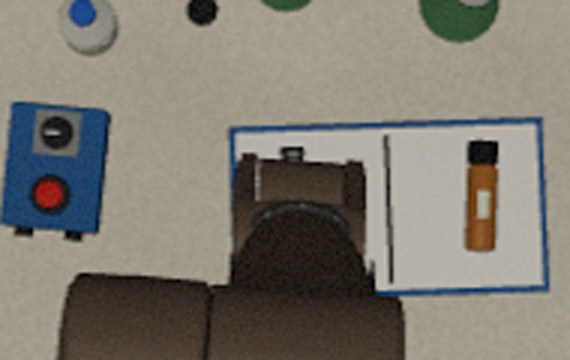

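```bash
cat > s.py <<'E'
from h import *
def sg(p):
    h=cv2.cvtColor(p,cv2.COLOR_RGB2HSV); H,S=h[...,0].astype(int),h[...,1]
    m=((H>45)&(H<85)&(S>80)).astype(np.uint8); m[:, 385:]=0; m[:240]=0; m[370:]=0
    m=cv2.morphologyEx(m,cv2.MORPH_CLOSE,np.ones((5,5)))
    k,l,s,c=cv2.connectedComponentsWithStats(m); i=1+np.argmax(s[1:,4]); v,u=np.nonzero(l==i)
    P=plane("side",u,v,.03)[:,:2]; (cx,cy),(w,hh),a=cv2.minAreaRect(P.astype(np.float32)*1000)
    # bottom silhouette edge mid
    w_,V=np.linalg.eigh(np.cov(P.T)); ax=V[:,1]*np.sign(V[0,1])
    return c[i],s[i,4],P.mean(0),np.degrees(np.arctan2(ax[1],ax[0])),(cx,cy,w,hh)
if __name__=="__main__":
    import sys
    for f in sys.argv[1:]: print(f,sg(np.load(f)['p']))
E
python3 s.py side0.npz side2.npz
```

```text
side0.npz (array([299.        , 263.15449438]), np.int32(356), array([0.5038434 , 0.02316774]), np.float64(0.7276598222529581), (505.1327819824219, 24.98665428161621, 97.86539459228516, 39.31241989135742))
side2.npz (array([302.1462141 , 270.63185379]), np.int32(383), array([ 0.50424195, -0.00403602]), np.float64(1.7877884634505403), (505.3094787597656, -4.685998916625977, 39.67353057861328, 97.35203552246094))
```

Request:
jog_arm(
  motion=[
    {"x": 0, "y": -3, "z": 0, "wx": 0, "wy": 0, "wz": 0},
    {"x": 0, "y": -8, "z": 0, "wx": 0, "wy": 0, "wz": 0},
    {"x": 0, "y": -14, "z": 0, "wx": 0, "wy": 0, "wz": 0},
    {"x": 0, "y": -20, "z": 0, "wx": 0, "wy": 0, "wz": 0},
    {"x": 0, "y": -26, "z": 0, "wx": 0, "wy": 0, "wz": 0},
    {"x": 0, "y": -32, "z": 0, "wx": 0, "wy": 0, "wz": 0},
    {"x": 0, "y": -38, "z": 0, "wx": 0, "wy": 0, "wz": 0},
    {"x": 0, "y": -44, "z": 0, "wx": 0, "wy": 0, "wz": 0},
    {"x": 0, "y": -50, "z": 0, "wx": 0, "wy": 0, "wz": 0},
    {"x": 0, "y": -55, "z": 0, "wx": 0, "wy": 0, "wz": 0},
    {"x": 0, "y": -58, "z": 0, "wx": 0, "wy": 0, "wz": 0},
    {"x": 0, "y": -60, "z": 0, "wx": 0, "wy": 0, "wz": 0},
  ],
)

```text
time_s: 5.62
tcp_pos: [0.5245, -0.0344, 0.0114]
tcp_rot: [-0.018, 1.571, 0.016]
force: [-0.4, 0.3, -0.2]
width: 0.0854
```

```bash
python3 - <<'E'
from g import *
for n in ("side",):
    p,d=cams.camera(n); np.savez(n+"3.npz",p=p,d=d)
    q=p[130:330,220:420] if n=="side" else p[190:310,240:430]
    cv2.imwrite(f"pics/{n}3.png",cv2.resize(q,None,fx=3,fy=3,interpolation=cv2.INTER_CUBIC)[:,:,::-1])
go([.522,-.0575,.011],axes(.024))
E
python3 s.py side3.npz
```

```text
t 5.67 pos [ 0.5246 -0.0346  0.0114] F [-0.19 -0.19  0.61] w 0.0854
shift mm [  0.4 -22.9  -3.1] turn [-0.0027 -0.0003  0.0009]
side3.npz (array([309.65981735, 288.2716895 ]), np.int32(438), array([ 0.50536328, -0.06592357]), np.float64(1.5515241189860653), (505.90338134765625, -65.9873046875, 38.541839599609375, 97.46869659423828))
```

View pics/side3.png

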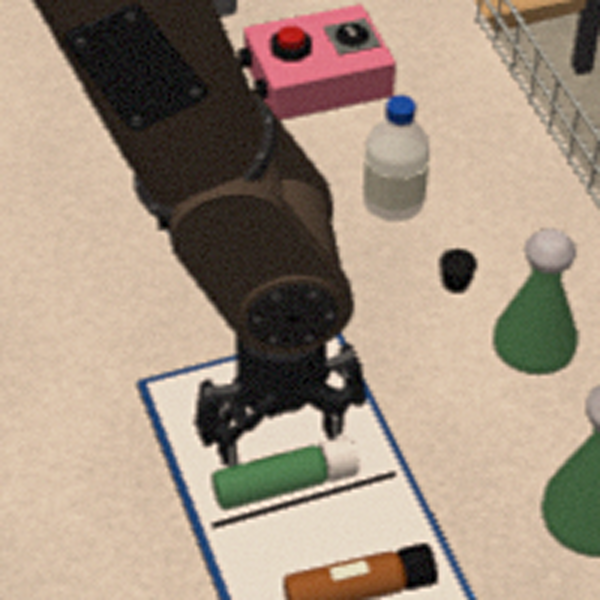

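Request:
jog_arm(
  motion=[
    {"x": 0, "y": -3, "z": 0, "wx": 0, "wy": 0, "wz": 0},
    {"x": 0, "y": -7, "z": 0, "wx": 0, "wy": 0, "wz": 0},
    {"x": 0, "y": -11, "z": 0, "wx": 0, "wy": 0, "wz": 0},
    {"x": 0, "y": -14, "z": 0, "wx": 0, "wy": 0, "wz": 0},
    {"x": 0, "y": -17, "z": 0, "wx": 0, "wy": 0, "wz": 0},
    {"x": 0, "y": -19, "z": 0, "wx": 0, "wy": 0, "wz": 0},
    {"x": 0, "y": -20, "z": 0, "wx": 0, "wy": 0, "wz": 0},
    {"x": 0, "y": -21, "z": 0, "wx": 0, "wy": 0, "wz": 0},
    {"x": 0, "y": -21, "z": 0, "wx": 0, "wy": 0, "wz": 0},
    {"x": 0, "y": -21, "z": 0, "wx": 0, "wy": 0, "wz": 0},
  ],
)

```text
time_s: 6.92
tcp_pos: [0.525, -0.0555, 0.0114]
tcp_rot: [-0.018, 1.571, 0.016]
force: [0.2, 0.3, -0.2]
width: 0.0856
```

```bash
python3 - <<'E'
from g import *
for n in ("side",):
    p,d=cams.camera(n); np.savez(n+"4.npz",p=p,d=d)
    q=p[130:330,220:420] if n=="side" else p[190:310,240:430]
    cv2.imwrite(f"pics/{n}4.png",cv2.resize(q,None,fx=3,fy=3,interpolation=cv2.INTER_CUBIC)[:,:,::-1])
go([.522,0.03,.011],axes(.024))
E
python3 s.py side4.npz
```

```text
t 6.97 pos [ 0.525  -0.0555  0.0114] F [ 0.73  0.51 -0.53] w 0.0852
shift mm [ 0.3 85.5 -1.2] turn [-0.0025 -0.0004  0.0009]
side4.npz (array([311.79081633, 294.89285714]), np.int32(392), array([ 0.50410008, -0.08780123]), np.float64(1.0156633868699256), (505.5051574707031, -85.86988067626953, 38.3260612487793, 99.714599609375))
```

View pics/side4.png

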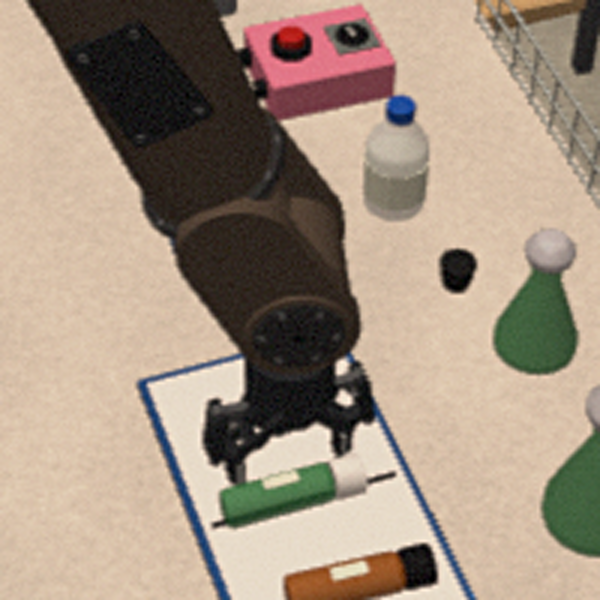

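Tube is on the line. I back the fingers off, rise, and check from the top.

Request:
jog_arm(
  motion=[
    {"x": 0, "y": 5, "z": 0, "wx": 0, "wy": 0, "wz": 0},
    {"x": 0, "y": 20, "z": 0, "wx": 0, "wy": 0, "wz": 0},
    {"x": -10, "y": 40, "z": 0, "wx": 0, "wy": 0, "wz": 0},
    {"x": -50, "y": 80, "z": 0, "wx": 0, "wy": 0, "wz": 0},
    {"x": -95, "y": 125, "z": 0, "wx": 0, "wy": 0, "wz": 0},
    {"x": -115, "y": 175, "z": 5, "wx": 0, "wy": 0, "wz": 0},
    {"x": -115, "y": 225, "z": 10, "wx": 0, "wy": 0, "wz": 0},
    {"x": -115, "y": 275, "z": 15, "wx": 0, "wy": 0, "wz": 0},
    {"x": -115, "y": 315, "z": 20, "wx": 0, "wy": 0, "wz": 0},
    {"x": -115, "y": 335, "z": 22, "wx": 0, "wy": 0, "wz": 0},
    {"x": -115, "y": 345, "z": 25, "wx": 0, "wy": 0, "wz": 0},
    {"x": -115, "y": 347, "z": 26, "wx": 0, "wy": 0, "wz": 0},
  ],
)

```text
time_s: 8.48
tcp_pos: [0.5436, 0.292, 0.1259]
tcp_rot: [-0.018, 1.571, 0.016]
force: [0.8, -1.3, -0.4]
width: 0.0856
```

```bash
python3 - <<'E'
from g import *
import t,s
p,d=cams.camera("top"); np.savez("top5.npz",p=p,d=d)
cv2.imwrite("pics/top5.png",cv2.resize(p[190:310,230:430],None,fx=3.5,fy=3.5,interpolation=cv2.INTER_CUBIC)[:,:,::-1])
c=t.green(p,340,392); print(c, 'y at .525',np.polyval(c[2],.525),'line there',-.08633-.0033*.024)
go([.546,.2925,.11],axes(.024))
E
```

```text
(np.float64(0.4594884276972625), np.float64(0.5543706286984893), array([ 0.00537073, -0.0895983 ]), np.float64(0.030475024958719815)) y at .525 -0.0867786650321563 line there -0.0864092
t 8.53 pos [0.5437 0.2917 0.126 ] F [ 0.35 -0.39 -0.55] w 0.0859
shift mm [16.   0.8  2.3] turn [-0.0031 -0.0006  0.0011]
```

View pics/top5.png

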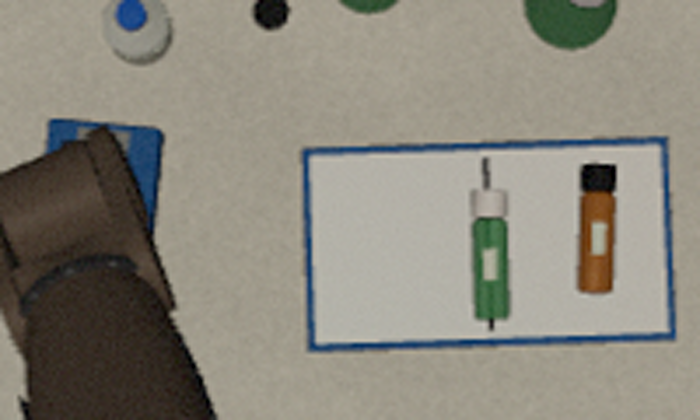

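The tube lies over the line, 0.4 mm off centre across it and about 9 mm along it. Next I close the fingers and go down over the button at (0.546, 0.292).

Request:
jog_arm(
  motion=[
    {"x": 0, "y": 1, "z": 2, "wx": 0, "wy": 0, "wz": 0},
    {"x": 0, "y": 1, "z": 2, "wx": 0, "wy": 0, "wz": 0},
    {"x": 0, "y": 1, "z": 2, "wx": 0, "wy": 0, "wz": 0},
    {"x": 0, "y": 1, "z": 2, "wx": 0, "wy": 0, "wz": 0},
    {"x": 10, "y": 1, "z": 2, "wx": 0, "wy": 0, "wz": 0},
    {"x": 25, "y": 1, "z": 2, "wx": 0, "wy": 0, "wz": 0},
    {"x": 38, "y": 1, "z": 2, "wx": 0, "wy": 0, "wz": 0},
    {"x": 45, "y": 1, "z": 2, "wx": 0, "wy": 0, "wz": 0},
    {"x": 47, "y": 1, "z": 2, "wx": 0, "wy": 0, "wz": 0},
    {"x": 47, "y": 1, "z": 2, "wx": 0, "wy": 0, "wz": 0},
  ],
  fingers=0,
)

```text
time_s: 9.78
tcp_pos: [0.5458, 0.2927, 0.0791]
tcp_rot: [-0.017, 1.571, 0.016]
force: [-0.1, 0.4, 0.6]
width: 0.0001
```

```bash
python3 - <<'E'
from g import *
p,d=cams.camera("side")
cv2.imwrite("pics/side6.png",cv2.resize(p[130:280,220:370],None,fx=4,fy=4,interpolation=cv2.INTER_CUBIC)[:,:,::-1])
go([.546,.2925,.065],axes(.024))
E
```

```text
t 9.82 pos [0.5459 0.2927 0.0792] F [-0.14  0.57  0.49] w -0.0003
shift mm [14.2 -0.2  0.1] turn [-0.003  -0.0001  0.0009]
```

View pics/side6.png

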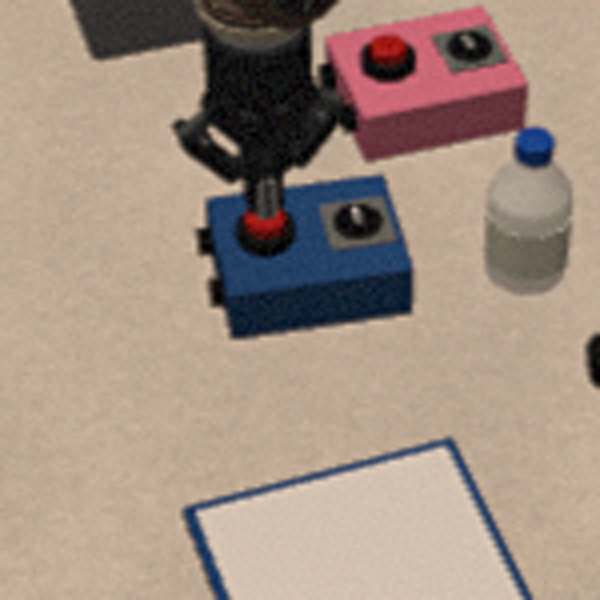

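The closed tips are centred just above the red button. I press in steps.

Request:
jog_arm(
  motion=[
    {"x": 5, "y": 0, "z": 0, "wx": 0, "wy": 0, "wz": 0},
    {"x": 8, "y": 0, "z": 0, "wx": 0, "wy": 0, "wz": 0},
    {"x": 10, "y": 0, "z": 0, "wx": 0, "wy": 0, "wz": 0},
    {"x": 12, "y": 0, "z": 0, "wx": 0, "wy": 0, "wz": 0},
    {"x": 13, "y": 0, "z": 0, "wx": 0, "wy": 0, "wz": 0},
    {"x": 13, "y": 0, "z": 0, "wx": 0, "wy": 0, "wz": 0},
  ],
)

```text
time_s: 10.58
tcp_pos: [0.5459, 0.2928, 0.0664]
tcp_rot: [-0.017, 1.571, 0.016]
force: [-0.8, -0.1, 4.2]
width: 0.0006
```

Request:
jog_arm(
  motion=[
    {"x": 1, "y": 0, "z": 0, "wx": 0, "wy": 0, "wz": 0},
    {"x": 2, "y": 0, "z": 0, "wx": 0, "wy": 0, "wz": 0},
    {"x": 2, "y": 0, "z": 0, "wx": 0, "wy": 0, "wz": 0},
    {"x": 2, "y": 0, "z": 0, "wx": 0, "wy": 0, "wz": 0},
  ],
)

```text
time_s: 11.08
tcp_pos: [0.546, 0.2928, 0.0659]
tcp_rot: [-0.017, 1.57, 0.016]
force: [-5.2, -1.5, 19.1]
width: 0.0001
```

The force rose to 19 N with the tip stopped at z = 0.066, so the button is on its stop. I release it and rise.

Request:
jog_arm(
  motion=[
    {"x": -3, "y": 0, "z": 0, "wx": 0, "wy": 0, "wz": 0},
    {"x": -8, "y": 0, "z": 0, "wx": 0, "wy": 0, "wz": 0},
    {"x": -20, "y": 0, "z": 0, "wx": 0, "wy": 0, "wz": 0},
    {"x": -50, "y": 0, "z": 0, "wx": 0, "wy": 0, "wz": 0},
    {"x": -90, "y": 20, "z": -10, "wx": 0, "wy": 0, "wz": 0},
    {"x": -120, "y": 55, "z": -30, "wx": 0, "wy": 0, "wz": 0},
    {"x": -140, "y": 90, "z": -50, "wx": 0, "wy": 0, "wz": 0},
    {"x": -150, "y": 115, "z": -60, "wx": 0, "wy": 0, "wz": 0},
    {"x": -150, "y": 120, "z": -65, "wx": 0, "wy": 0, "wz": 0},
    {"x": -150, "y": 120, "z": -65, "wx": 0, "wy": 0, "wz": 0},
  ],
)

```text
time_s: 12.32
tcp_pos: [0.478, 0.4112, 0.2154]
tcp_rot: [-0.018, 1.57, 0.016]
force: [0.1, -0.3, -0.5]
width: -0.0001
```

```bash
python3 - <<'E'
from g import *
import t,m
p,d=cams.camera("top"); m.run("top",p,d)
c=t.green(p,340,392); print('tube y at .525',np.polyval(c[2],.525),c)
p2,d2=cams.camera("side"); h=cv2.cvtColor(p2,cv2.COLOR_RGB2HSV)
H,S,V=[h[...,i].astype(int) for i in range(3)]
comps(p2,d2,"side",(250,150,400,370),((H<6)|(H>174))&(S>150)&(V>80),.072,'red')
cv2.imwrite("pics/side7.png",p2[:,:,::-1]); go([.5,.4,.2])
E
```

```text
top green px [369.9 266.8] 197 xy@z [ 0.5043 -0.0872] ang 179.5 ext 0.0915 0.0305 depth xyz [ 0.4965 -0.0858  0.0452]
top amber px [400.  258.2] 218 xy@z [ 0.5325 -0.1894] ang 178.5 ext 0.0955 0.0307 depth xyz [ 0.5296 -0.1867  0.0444]
top red px [255.9 254.2] 65 xy@z [0.5471 0.2947] ang 53.0 ext 0.0293 0.0272 depth xyz [0.5476 0.2946 0.0711]
top dark px [258.6 233.8] 80 xy@z [0.6208 0.2914] ang -177.9 ext 0.0348 0.0314 depth xyz [0.616  0.2862 0.0534]
top dark px [400.6 240.5] 76 xy@z [ 0.5943 -0.195 ] ang 98.2 ext 0.0338 0.0273 depth xyz [ 0.5918 -0.1909  0.0445]
top dark px [256.5 255. ] 69 xy@z [0.5478 0.2988] ang -160.2 ext 0.0454 0.0431 depth xyz [0.5418 0.2924 0.0626]
top dark px [264.3 267.9] 15 xy@z [0.5037 0.272 ] ang 90.2 ext 0.0171 0.007 depth xyz [0.5026 0.2708 0.0384]
top blue px [258.1 247.2] 946 xy@z [0.5747 0.2932] ang 173.2 ext 0.1442 0.1119 depth xyz [0.5723 0.2865 0.0496]
top blue px [360.7 260.8] 333 xy@z [ 0.5258 -0.0575] ang 88.1 ext 0.3626 0.2142 depth xyz [ 0.4988 -0.0485  0.012 ]
top blue px [420. 244.] 21 xy@z [ 0.5818 -0.2613] ang 178.9 ext 0.0687 0.0 depth xyz [ 0.5815 -0.2611  0.0135]
top blue px [421.  266.5] 22 xy@z [ 0.5046 -0.2632] ang 178.9 ext 0.0718 0.0 depth xyz [ 0.5051 -0.2631  0.0123]
tube y at .525 -0.0867786650321563 (np.float64(0.4594884276972625), np.float64(0.5543706286984893), array([ 0.00537073, -0.0895983 ]), np.float64(0.030475024958719815))
side red px [285.7 184.3] 64 xy@z [0.5451 0.2899] ang 67.1 ext 0.0313 0.0279 depth xyz [0.5457 0.2931 0.0692]
t 12.43 pos [0.4786 0.4106 0.2152] F [0.19 0.19 0.85] w 0.0001
shift mm [ 15.2 -11.   21.1] turn None
```

View pics/side7.png

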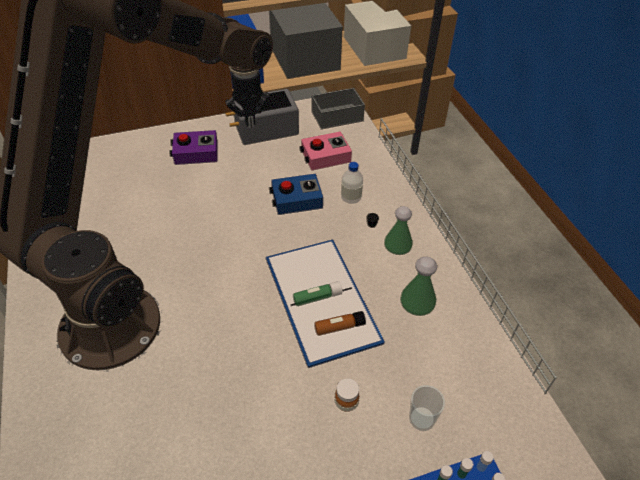

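The tube lies on the line at (318,293) and the button is up again at (286,184). The amber tube and the glassware have not moved, and the arm is clear. I hand the job in.

```bash
python3 -c "
from plant import job
print(job.job_done())"
```

```text
the job is handed in; nothing more can be done
None
```

I rolled the green tube onto the black line with both open fingertips, then pressed the red button on the blue console and let it up. I handed the job in at about 12.4 s; it reports no verdict.

- **Tube:** the top view puts its middle 0.4 mm from the line across it and about 9 mm along it. It is parallel within about 1°, and its measured position was the same before and after the press.
- **Roll:** I did not measure the roll angle. The tube stayed against the fingers over about 111 mm of travel, and its label went out of sight and came back on top. That fits one full turn.
- **Button:** the force rose from 4 N to 19 N as the tip stopped at z = 0.066 m, which is the bottom of its 6 mm travel. Afterwards the top camera's depth put it at 0.071 m and the side camera's at 0.069 m. Before the press both read 0.070 m, so I took it as up.
- **Other things:** the amber tube measured the same within 0.3 mm before and after. I checked the other glassware only by eye, and it looked unmoved. The arm ended well clear of everything.

One disagreement: the two cameras put the button's centre 2 to 5 mm apart, so I aimed at about the mean.

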